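# Sort two syringes by plunger position

### The arm

A 6-joint arm with a two-finger parallel gripper is mounted at the origin on a cart in front of the work surface, level with it; the furniture and walls round the work are solid. World frame = base frame: x ahead of the robot, y to its left, z up, the work surface at z = 0. Lengths are in mm, angles in degrees, forces in N, time in s.
With the tool pointing down it reaches from about 300 to 850 mm from the base axis. Payload 4.2 kg.
Tool frame: the origin (TCP) lies midway between the tips of the shut fingers; the grasp point (between the pads) lies 19 mm behind it (env.grasp_offset is the distance from the TCP to the grasp point, in mm); z points along the fingers, y is the line along which they close (so a half turn about z gives the same grasp; the last joint's range is limited). The gripper opens to 91 mm and grips with 3 to 60 N. Pads are 32 mm wide; open, the fingers measure 118 mm over their backs; the gripper's body (76 mm by 178 mm) begins 60 mm behind the grasp point.
Start: joints at [-64.63, 18.312, 89.639, -0, 72.044, -1.146], TCP at [256.717, -514.528, 213.976] pointing down, gripper open.
Joint ranges: [-177.97, 177.97], [-48.28, 115.42], [12.27, 149.76], [-77.06, 257.06], [2.81, 150.46], [-146.56, 146.56]. Speed limits (degrees/s): [147.25, 147.25, 180, 180, 180, 180].

### API

Orientations are given as [roll, pitch, yaw] about the fixed x, y, z axes, in that order (R = Rz(yaw) Ry(pitch) Rx(roll)).
In Python, from workcell import env, optics gives the robot as it stands. The module is installed in compiled form; this text tells all that it offers.
- The arm moves only by the tool send_rows, never from a script. Its argument "targets" is a list that holds one entry, the list of rows, each a list of 7 numbers: the turn, a rotation vector about the world's x, y, z scaled (see below), then the shift along the world's x, y, z scaled (see below), then the closure, from -1 (fully open) to 1 (shut). In form: [[[rx, ry, rz, x, y, z, gripper], ...]]. A call has 1 to 12 rows; each row shifts and turns the commanded pose from where the row before left it; what a row does not reach is not made up. The controller multiplies each number of a shift by 0.2 m and each number of a turn by pi/2 rad. A row lasts 1/10 s, in which the tool goes at most 50 mm and 8.59 degrees, less where a joint would pass 70% of its speed; a pose out of reach is approached as far as the arm can. A call with a number of a shift or a turn outside -1 to 1 is refused whole. A call with a gripper value outside its range is refused whole. The fingers move at their own pace and stop on an object; "grip_force" is the grip in N (left out, the last holds). Time passes only in rows, so rows that do not move let the fingers close. It gives the time, the measured TCP pose, the force, the opening and the grip force at its end, in the units of the state.
- env.state(): the state, without advancing time (a new reading comes with each control period).
- optics.grab_frame(name): name is "scene" or "top"; returns (picture, depth): 420x560x3 uint8, red, green, blue; 420x560 float32, mm along the optical axis (not along the pixel's ray), 0 where there is no reading.
- optics.camera_info(name): a dict with "camera_matrix" (3x3 intrinsics, pixels), "k1" (the pictures are not rectified: a ray, as slopes to the right and down, at radius r is drawn at 1 + k1 r^2 times it, then the intrinsics apply), "R" (3x3) and "t" (3): a world point X has camera coordinates R X + t. Camera axes: x right, y down, z forward; pixel columns grow to the right and rows downward; lengths in mm; the calibration is good to about 2 mm. A picture is of the moment at which its call begins. camera_info takes no time and is no camera call.
- env.job_done(): hands the job in; it is judged then, once.
Trained networks look in the newest picture that a camera, given by its name, has taken for a name from the list of things; names that differ only in an ending like _2 or _b are one class to them, and where a whole thing is asked for, a point or a joint stands for the part that bears it (a point fixed in the world has none). Each returns a list of dicts, best first, with "conf" (0 to 1); they miss things now and then, are a little off and sometimes report something else, mostly with a low value. They report only what shows in the picture. A call takes as long as a camera call.
- optics.silhouettes(camera, name): "mask" (420x560 bool, what is visible of it) and "at" ([column, row] in pixels, amid what is visible of it).
- optics.place_of(camera, name): "at" ([column, row] in pixels: a listed point, or the origin of a listed thing).
The state is a dict: "time_s": time; "qpos": joint angles; "qvel": joint speeds; "effort": joint torques, N m; "ee_pos": TCP position; "ee_rot": TCP orientation; "force": force on the tool from outside, world axes, zero at the start; "torque": the same for the moment, N m; "gripper_width": finger opening in mm; "gripper_force": force on a finger pad.
Only numpy, scipy, OpenCV 4.12 (cv2) and the standard library are available. Lean on these libraries where they do the work, as an engineer would, in place of code of your own. Each camera call takes 0.05 s, during which the arm holds its last target. There are 200 camera calls.

### The job

Sort the two syringes into the divided tray by their plungers: lay the one whose plunger is pulled out flat in the blue compartment, and the one whose plunger is pushed fully in flat in the yellow compartment. Set each down rather than dropping it, and leave the drawn plunger pulled out.

Things in the scene. Friction and masses are not known exactly. Their poses are not given: they have to be found in the camera images.
- drawn_syringe_center (a point): Clear 10 ml syringe with a green plunger, PULLED OUT: bare rod shows behind the wings. Barrel 16 mm thick, 70 long; wings 28 wide at its rear. Lies left of the mixer (150 mm tall: carry over it) or before the tray. Point: middle of the barrel, on its axis, 8 mm above the support; x to the nozzle, plunger at -x, z up. Reaches 44 mm ahead, 71 to 77 mm back. About 45 g; grip the barrel's sides here.
- pushed_in_syringe_center (a point): Clear 10 ml syringe with a green plunger, PUSHED fully IN: thumb disc just behind the wings. Barrel 16 mm thick, 70 long; wings 28 wide at its rear. Lies left of the mixer (150 mm tall: carry over it) or before the tray. Point: middle of the barrel, on its axis, 8 mm above the support; x to the nozzle, plunger at -x, z up. Reaches 44 mm ahead, 43 mm back. About 45 g; grip the barrel's sides here.
- drawn_plunger (a joint): How far the plunger of the pulled-out syringe is drawn, in m: 0 fully in, 0.036 at its stop. It starts at 0.028 to 0.034 and slides with about 4 N of friction.
- tray: Fixed metal tray, 196 mm in x, 199 in y, 14 high; walls and floor 3 mm thick. Origin: underside centre, x along the compartments. A wall along x parts it in two, each 190 x 95 mm inside: blue floor centred at tray y = +49 mm, yellow at y = -49 mm. A syringe fits lying along x, either way round; open the gripper only to some 45 mm in it.

How it is judged (in metres and radians):
At the end, for the whole second after the job is handed in: Each syringe lies flat (within 10 degrees) on its compartment's floor, drawn one in blue, pushed-in one in yellow, barrel middle within 60 mm along and 40 mm across of the compartment's centre, both at rest; the drawn plunger is still out by over 20 mm (x of drawn_syringe_center in the frame of tray between -0.06 and 0.06 m and y of drawn_syringe_center in the frame of tray between 0.009 and 0.089 m and z of drawn_syringe_center in the frame of tray between 0.004 and 0.017 m and angle between drawn_syringe_center's own x axis and vertical between 1.4 and 1.74 rad and x of pushed_in_syringe_center in the frame of tray between -0.06 and 0.06 m and y of pushed_in_syringe_center in the frame of tray between -0.089 and -0.009 m and z of pushed_in_syringe_center in the frame of tray between 0.004 and 0.017 m and angle between pushed_in_syringe_center's own x axis and vertical between 1.4 and 1.74 rad and value of joint drawn_plunger above 0.02 m and linear speed of each of drawn_syringe, pushed_in_syringe below 0.02 m/s); the robot touches nothing.
It fails at once if a syringe was dropped: out of the fingers with its middle more than 50 mm above the bench ((height (world z) of drawn_syringe_center above 0.05 m and contact force between the fingers and drawn_syringe below 0.01 N) or (height (world z) of pushed_in_syringe_center above 0.05 m and contact force between the fingers and pushed_in_syringe below 0.01 N)).
It also fails if it takes over 70 s, if anything falls off the work surface, if the arm or the gripper's body presses on something with over 40 N, if the wrist force passes 120 N, or if a joint passes its speed limit or range.

## Working session

There is one attempt and no reset: what is moved stays moved. The work goes in short steps, Python scripts to look and compute and a tool call to move; the robot and the scene stay as the last step left them, time stands still between calls to the robot, and variables do not carry over. Pictures are saved under pics/ and viewed, at most 10 in all, crops included, and the job is handed in when it is done.

Besides the shell and the picture viewer there is one more tool, called as name(argument=value, ...) on one line, values as JSON. send_rows: Moves the arm, as the interface text tells. Its arguments: {"type":"object","properties":{"targets":{"type":"array"},"grip_force":{"type":"number"}},"required":["targets"]}

```bash
mkdir -p pics; cat > h.py <<'E'
import numpy as np, cv2
from workcell import env, optics
def cam(n):
    c=optics.camera_info(n); return np.array(c["camera_matrix"]),c["k1"],np.array(c["R"]),np.array(c["t"])
def ray(n,uv):
    K,k,R,t=cam(n)
    p=cv2.undistortPoints(np.array([[uv]],float),K,np.array([k,0,0,0.]))[0,0]
    return -R.T@t, R.T@np.array([p[0],p[1],1.])
def atz(n,uv,z):
    o,d=ray(n,uv); return o+d*(z-o[2])/d[2]
def atdepth(n,uv,dep):
    o,d=ray(n,uv); return o+d*dep
def tri(a,ua,b,ub):
    o,d=ray(a,ua);p,e=ray(b,ub)
    s=np.linalg.lstsq(np.c_[d,-e],p-o,rcond=None)[0]
    A=o+d*s[0];B=p+e*s[1]; return (A+B)/2,np.linalg.norm(A-B)
E
python3 - <<'E'
from h import *
np.set_printoptions(precision=1,suppress=True)
print(env.state())
ims=[]
P={}
for n in ("scene","top"):
    im,d=optics.grab_frame(n); cv2.imwrite(f"pics/{n}0.png",im[:,:,::-1]); np.save(f"{n}d.npy",d)
    print(n,"cam at",ray(n,(280,210))[0],"looks",cam(n)[2][2])
    for o in ("drawn_syringe_center","pushed_in_syringe_center","tray"):
        for r in optics.place_of(n,o)[:3]:
            print(n,o,np.array(r["at"]),round(r["conf"],2),"z=8:",atz(n,r["at"],8 if o!="tray" else 0)); P.setdefault((n,o),r["at"])
        for r in optics.silhouettes(n,o)[:3]:
            m=r["mask"]; ys,xs=np.nonzero(m); 
            print("  sil",round(r["conf"],2),m.sum(),xs.min(),xs.max(),ys.min(),ys.max())
for o in ("drawn_syringe_center","pushed_in_syringe_center","tray"):
    if ("top",o) in P and ("scene",o) in P: print(o,tri("scene",P["scene",o],"top",P["top",o]))
E
```

```text
{'time_s': 0.0, 'qpos': array([-64.6,  18.4,  89.7,   0. ,  72. ,  -1.1]), 'qvel': array([-0. ,  0. , -0. ,  0. , -0.1,  0. ]), 'effort': array([ -0. , -41.2, -23.2,   0.1,   0. ,  -0. ]), 'ee_pos': array([ 256.5, -514. ,  213.1]), 'ee_rot': array([-179.9,   -0. ,   26.5]), 'force': array([-0.2, -0. ,  0.3]), 'torque': array([-0., -0., -0.]), 'gripper_force': 0.0, 'gripper_width': 91.30556571064797}
scene cam at [ -74.4 -750.8  469.8] looks [ 0.6  0.7 -0.4]
scene drawn_syringe_center [206.2 212.1] 0.72 z=8: [440.  115.3   8. ]
  sil 0.48 244 194 225 198 219
scene pushed_in_syringe_center [319.1 307.9] 0.59 z=8: [ 374.1 -306.7    8. ]
  sil 0.68 464 301 338 291 321
scene tray [408.9 267.5] 0.67 z=8: [ 584.9 -322.4    0. ]
  sil 0.7 6733 339 484 226 314
top cam at [ 359.2  -91.5 1039.5] looks [ 0.1 -0.  -1. ]
top drawn_syringe_center [186.2 236. ] 0.8 z=8: [449.4 127.    8. ]
  sil 0.82 275 176 194 208 251
top pushed_in_syringe_center [367.7 261.1] 0.6 z=8: [ 377.6 -307.7    8. ]
  sil 0.61 220 362 372 244 276
top tray [367.5 176.9] 0.91 z=8: [ 585.4 -320.2    0. ]
  sil 0.69 6408 323 414 132 219
drawn_syringe_center (array([449.3, 129.1,   0.4]), np.float64(1.8585790305482521))
pushed_in_syringe_center (array([ 376.3, -306.8,    7.3]), np.float64(3.3509535692998402))
tray (array([ 586.1, -320.9,   -1.3]), np.float64(1.1724254021003044))
```

```bash
python3 - <<'E'
from h import *
t=cv2.imread("pics/top0.png");s=cv2.imread("pics/scene0.png")
z=lambda im,x,y,w,h,f:cv2.resize(im[y:y+h,x:x+w],None,fx=f,fy=f,interpolation=cv2.INTER_CUBIC)
a=z(t,150,120,280,180,2.8)  # 784x504
cv2.imwrite("pics/topc.png",a)
b=np.hstack([z(t,150,190,65,75,6),z(t,335,225,65,75,6)]);cv2.imwrite("pics/topzoom.png",b)
cv2.imwrite("pics/scenec.png",s)
E
```

```text
(no output)
```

View pics/topc.png

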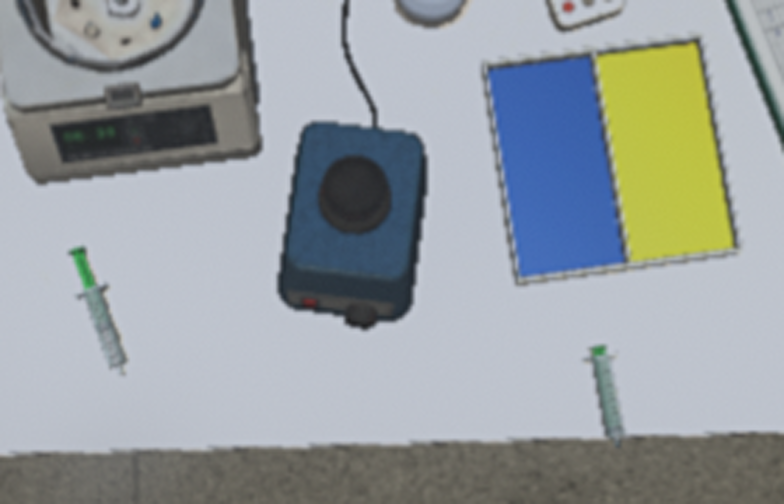

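View pics/topzoom.png

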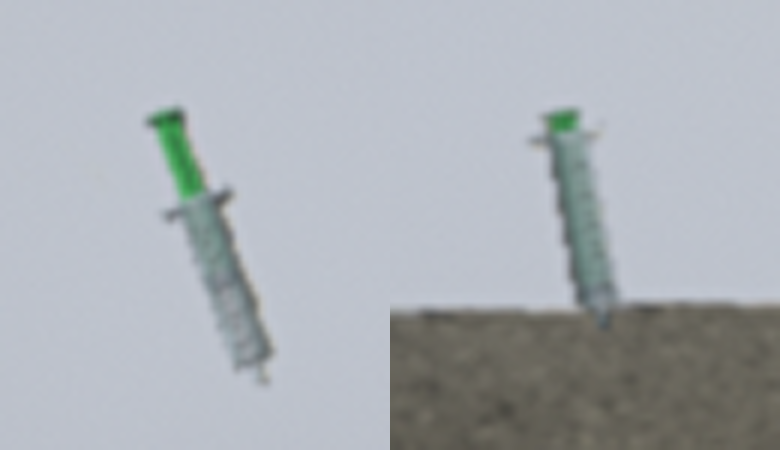

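View pics/scenec.png

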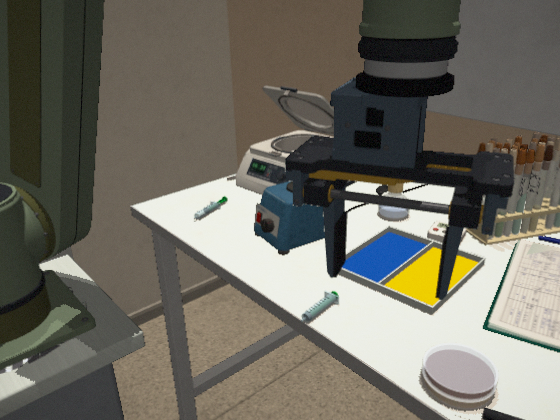

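```bash
python3 - <<'E'
from h import *
np.set_printoptions(precision=1,suppress=True)
pts={"drawn":[(183,223.8),(192.2,250),(193.8,253.3),(177.5,209.5)],"pushed":[(364.5,248),(369.5,274.5),(370.8,279.2),(363.8,244.5)]}
for k,v in pts.items():
    p=[atz("top",u,8) for u in v]; 
    print(k,*p,"mid",(p[0]+p[1])/2,"len",np.linalg.norm(p[0]-p[1]),"tip-disc",np.linalg.norm(p[2]-p[3]),"yaw",np.degrees(np.arctan2(*(p[2]-p[3])[[1,0]])))
for k,a,b in (("dtip",(195,218.5),(193.8,253.3)),("ddisc",(224.5,199.5),(177.5,209.5)),("ptip",(303.5,319),(370.8,279.2)),("pdisc",(335.5,294.5),(363.8,244.5))):
    print(k,*tri("scene",a,"top",b))
c=[atz("top",(150+x/2.8,120+y/2.8),14) for x,y in((486,64),(700,40),(738,250),(519,282))]
print(*c,"center",sum(c)/4); d=c[0]+c[1]-c[2]-c[3]; print("tray yaw",np.degrees(np.arctan2(d[1],d[0])), [np.linalg.norm(c[i]-c[i-1]) for i in range(4)])
d=c[0]+c[3]-c[1]-c[2]; print(np.degrees(np.arctan2(d[1],d[0]))-90)
# mixer height check
D=np.load("topd.npy")
for uv in ((276,189),(285,165),(258,225)): print(uv,atdepth("top",uv,D[uv[1],uv[0]]))
for uv in ((188,237),(187,230),(366,256),(367,262)): print(uv,atdepth("top",uv,D[uv[1],uv[0]]))
E
```

```text
drawn [479.2 134.8   8. ] [415.3 112.5   8. ] [407.4 108.7   8. ] [514.5 148.4   8. ] mid [447.3 123.7   8. ] len 67.61587824749782 tip-disc 114.24795197081416 yaw -159.68491563341675
pushed [ 409.2 -301.6    8. ] [ 345.6 -310.3    8. ] [ 334.5 -312.9    8. ] [ 417.6 -300.4    8. ] mid [ 377.4 -306.     8. ] len 64.10824618946053 tip-disc 84.10543393723934 yaw -171.46488210454038
dtip [407.2 109.4   5.2] 0.5684827520177789
ddisc [514.2 149.4   5.3] 1.6938372931162438
ptip [ 334.8 -312.6   10.4] 0.6616738939704437
pdisc [ 417.6 -300.2    9.2] 0.2385449864050652
[ 671.  -212.8   14. ] [ 688.7 -404.4   14. ] [ 499.4 -425.1   14. ] [ 476.4 -233.4   14. ] center [ 583.9 -318.9   14. ]
tray yaw 6.134353443474788 [np.float64(195.61138650349187), np.float64(192.44210431554112), np.float64(190.4871595343297), np.float64(193.13707107288562)]
6.060229637667547
(276, 189) [535.2 -92.2 130.6]
(285, 165) [ 596.1 -113.8   97.6]
(258, 225) [465.8 -48.8  61.4]
(188, 237) [446.3 121.3  14.5]
(187, 230) [463.3 123.9  13.9]
(366, 256) [ 359.2  -91.5 1039.5]
(367, 262) [ 375.4 -304.5   14.7]
```

send_rows(targets=[[[0, 0, -0.025, 0.075, 0.13, -0.07, -1], [0, 0, -0.025, 0.075, 0.13, -0.07, -1], [0, 0, -0.025, 0.075, 0.13, -0.07, -1], [0, 0, -0.025, 0.075, 0.13, -0.07, -1], [0, 0, -0.025, 0.075, 0.13, -0.07, -1], [0, 0, -0.025, 0.075, 0.13, -0.07, -1], [0, 0, -0.025, 0.075, 0.13, -0.07, -1], [0, 0, -0.025, 0.075, 0.13, -0.07, -1], [0, 0, 0, 0, 0, 0, -1], [0, 0, 0, 0, 0, 0, -1]]], grip_force=15)

```text
time_s: 1.7
ee_pos: [377.0, -306.4, 102.0]
ee_rot: [180.0, 0.0, 8.6]
force: [0.5, -1.1, -0.1]
gripper_width: 91.2
gripper_force: 0.0
```

send_rows(targets=[[[0, 0, 0, 0, 0, -0.1, -1], [0, 0, 0, 0, 0, -0.1, -1], [0, 0, 0, 0, 0, -0.1, -1], [0, 0, 0, 0, 0, -0.1, -1], [0, 0, 0, 0, 0, -0.05, -1], [0, 0, 0, 0, 0, -0.04, -1], [0, 0, 0, 0, 0, 0, -1], [0, 0, 0, 0, 0, 0, -1]]])

```text
time_s: 2.5
ee_pos: [377.1, -307.1, 4.5]
ee_rot: [179.9, -0.0, 8.5]
force: [0.8, 0.0, -0.4]
gripper_width: 91.3
gripper_force: 0.0
```

```bash
python3 - <<'E'
from h import *
im,_=optics.grab_frame("scene");im2,_=optics.grab_frame("top")
z=lambda im,x,y,w,h,f:cv2.resize(im[y:y+h,x:x+w],None,fx=f,fy=f,interpolation=cv2.INTER_CUBIC)
cv2.imwrite("pics/g1.png",np.hstack([z(im,260,240,100,100,4),z(im2,320,210,100,100,4)])[:,:,::-1])
print(env.state()["ee_pos"])
E
```

```text
[ 377.24285034 -307.06609356    4.77691439]
```

View pics/g1.png

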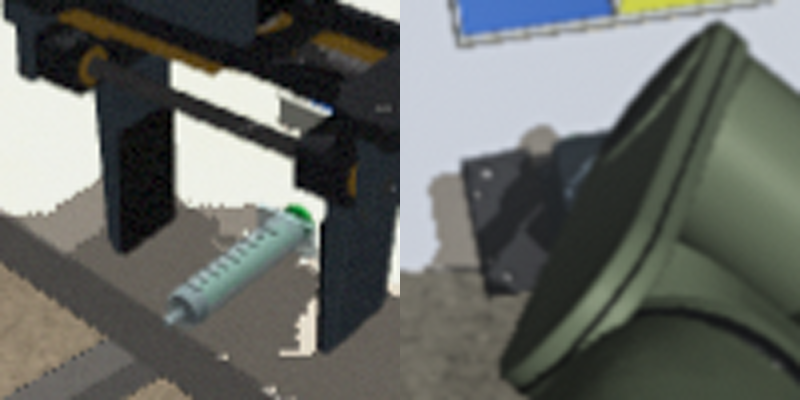

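The syringe lies midway between the two fingers (scene crop: barrel at about (240,265), fingers at about (145,190) and (350,270)). Closing.

send_rows(targets=[[[0, 0, 0, 0, 0, 0, 1], [0, 0, 0, 0, 0, 0, 1], [0, 0, 0, 0, 0, 0, 1], [0, 0, 0, 0, 0, 0, 1], [0, 0, 0, 0, 0, 0, 1], [0, 0, 0, 0, 0, 0, 1], [0, 0, 0, 0, 0, 0, 1], [0, 0, 0, 0, 0, 0, 1], [0, 0, 0, 0, 0, 0, 1], [0, 0, 0, 0, 0, 0, 1]]], grip_force=15)

```text
time_s: 3.6
ee_pos: [376.7, -306.5, 4.0]
ee_rot: [-180.0, 0.0, 8.5]
force: [0.0, -0.3, 1.2]
gripper_width: 15.4
gripper_force: 15.0
```

send_rows(targets=[[[0, 0, 0, 0, 0, 0.1, 1], [0, 0, 0, 0, 0, 0.1, 1], [0, 0, 0, 0, 0, 0.1, 1], [0, 0, -0.003, 0.133, -0.039, 0, 1], [0, 0, -0.003, 0.133, -0.039, 0, 1], [0, 0, -0.003, 0.133, -0.039, 0, 1], [0, 0, -0.003, 0.133, -0.039, 0, 1], [0, 0, -0.003, 0.133, -0.039, 0, 1], [0, 0, -0.003, 0.133, -0.039, 0, 1], [0, 0, -0.003, 0.133, -0.039, 0, 1], [0, 0, -0.003, 0.133, -0.039, 0, 1], [0, 0, 0, 0, 0, 0, 1]]])

```text
time_s: 4.8
ee_pos: [592.6, -369.7, 63.3]
ee_rot: [179.9, -0.1, 6.4]
force: [-1.5, 0.5, -0.0]
gripper_width: 15.7
gripper_force: 15.0
```

send_rows(targets=[[[0, 0, 0, 0, 0, -0.07, 1], [0, 0, 0, 0, 0, -0.07, 1], [0, 0, 0, 0, 0, -0.06, 1], [0, 0, 0, 0, 0, -0.04, 1], [0, 0, 0, 0, 0, -0.02, 1], [0, 0, 0, 0, 0, -0.01, 1], [0, 0, 0, 0, 0, 0, 1], [0, 0, 0, 0, 0, 0, 1]]])

```text
time_s: 5.6
ee_pos: [589.9, -369.2, 10.5]
ee_rot: [180.0, -0.0, 6.4]
force: [-0.6, 0.2, -0.5]
gripper_width: 15.5
gripper_force: 15.0
```

```bash
python3 - <<'E'
from h import *
im,_=optics.grab_frame("scene")
z=lambda im,x,y,w,h,f:cv2.resize(im[y:y+h,x:x+w],None,fx=f,fy=f,interpolation=cv2.INTER_CUBIC)
cv2.imwrite("pics/g2.png",z(im,330,170,180,150,4)[:,:,::-1])
print(env.state()["ee_pos"])
E
```

```text
[ 589.88813701 -369.17032385   10.5947758 ]
```

View pics/g2.png

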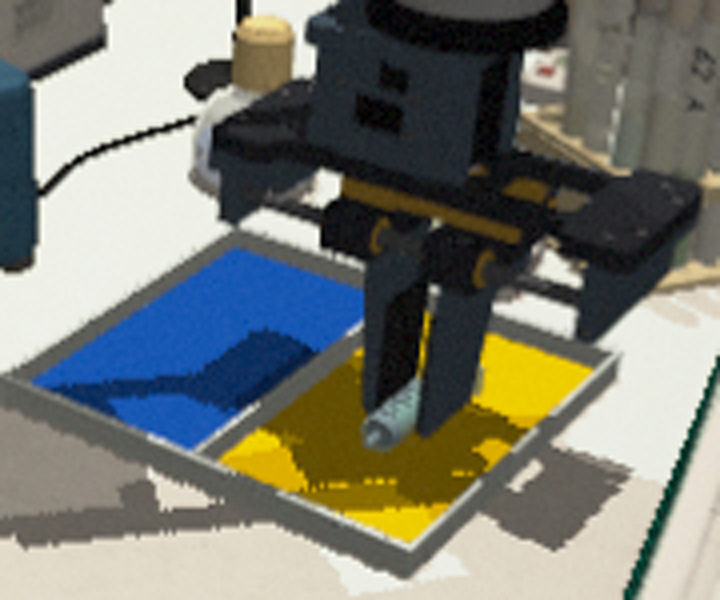

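send_rows(targets=[[[0, 0, 0, 0, 0, -0.008, 1], [0, 0, 0, 0, 0, -0.007, 1], [0, 0, 0, 0, 0, 0, 1], [0, 0, 0, 0, 0, 0, 1]]])

```text
time_s: 6.05
ee_pos: [589.5, -368.9, 7.0]
ee_rot: [180.0, -0.0, 6.4]
force: [-0.5, -0.4, 0.2]
gripper_width: 15.5
gripper_force: 15.0
```

send_rows(targets=[[[0, 0, 0, 0, 0, 0, 0.5], [0, 0, 0, 0, 0, 0, 0.3], [0, 0, 0, 0, 0, 0, 0.15], [0, 0, 0, 0, 0, 0, 0.15], [0, 0, 0, 0, 0, 0, 0.15], [0, 0, 0, 0, 0, 0, 0.15]]])

```text
time_s: 6.65
ee_pos: [589.5, -368.9, 7.0]
ee_rot: [180.0, -0.0, 6.4]
force: [-0.3, -0.4, -0.5]
gripper_width: 38.8
gripper_force: 0.0
```

send_rows(targets=[[[0, 0, 0, 0, 0, 0.1, 0.15], [0, 0, 0, 0, 0, 0.2, 0.15], [0, 0, 0, 0, 0, 0.2, 0.15], [0, 0, 0, 0, 0, 0.2, 0.15], [0, 0, 0, 0, 0, 0.2, 0.15], [0, 0, 0, 0, 0, 0.2, 0.15], [0, 0, 0, 0, 0, 0, 0.15]]])

```text
time_s: 7.35
ee_pos: [592.0, -370.5, 234.6]
ee_rot: [179.5, -0.6, 6.4]
force: [0.2, -0.6, 0.5]
gripper_width: 38.8
gripper_force: 0.0
```

send_rows(targets=[[[0, 0, 0.0126, -0.06, 0.205, 0, -1], [0, 0, 0.0126, -0.06, 0.205, 0, -1], [0, 0, 0.0126, -0.06, 0.205, 0, -1], [0, 0, 0.0126, -0.06, 0.205, 0, -1], [0, 0, 0.0126, -0.06, 0.205, 0, -1], [0, 0, 0.0126, -0.06, 0.205, 0, -1], [0, 0, 0.0126, -0.06, 0.205, 0, -1], [0, 0, 0.0126, -0.06, 0.205, 0, -1], [0, 0, 0.0126, -0.06, 0.205, 0, -1], [0, 0, 0.0126, -0.06, 0.205, 0, -1], [0, 0, 0.0126, -0.06, 0.205, 0, -1], [0, 0, 0.0126, -0.06, 0.205, 0, -1]]])

```text
time_s: 8.55
ee_pos: [444.4, 124.5, 226.6]
ee_rot: [180.0, 0.0, 20.0]
force: [0.4, 1.1, 0.3]
gripper_width: 91.0
gripper_force: 0.0
```

send_rows(targets=[[[0, 0, 0, 0, 0, 0, -1], [0, 0, 0, 0, 0, 0, -1]]])

```text
time_s: 8.75
ee_pos: [445.1, 123.5, 226.7]
ee_rot: [180.0, 0.0, 20.1]
force: [0.3, -0.2, -0.1]
gripper_width: 91.7
gripper_force: 0.0
```

```bash
python3 - <<'E'
from h import *
np.set_printoptions(precision=1,suppress=True)
im,_=optics.grab_frame("scene");im2,_=optics.grab_frame("top")
for n in("scene","top"):
  for r in optics.place_of(n,"pushed_in_syringe_center")[:2]: print(n,r["conf"],atz(n,r["at"],11))
  for r in optics.place_of(n,"drawn_syringe_center")[:2]: print(n,"d",r["conf"],atz(n,r["at"],8))
z=lambda im,x,y,w,h,f:cv2.resize(im[y:y+h,x:x+w],None,fx=f,fy=f,interpolation=cv2.INTER_CUBIC)
cv2.imwrite("pics/g3.png",np.hstack([z(im,340,210,150,120,2.6),z(im2,310,120,120,96,3.25)])[:,:,::-1])
E
```

```text
scene 0.82 [ 584.3 -368.8   11. ]
scene d 0.75 [448.  123.1   8. ]
top 0.78 [ 590.2 -364.2   11. ]
top d 0.71 [450.9 130.9   8. ]
```

View pics/g3.png

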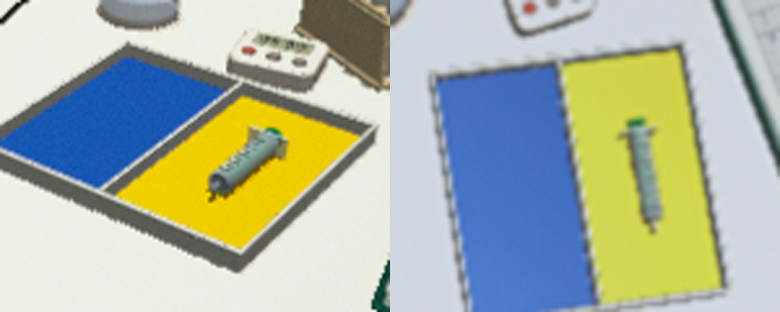

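send_rows(targets=[[[0, 0, 0, 0.01, 0, -0.2, -1], [0, 0, 0, 0, 0, -0.2, -1], [0, 0, 0, 0, 0, -0.2, -1], [0, 0, 0, 0, 0, -0.2, -1], [0, 0, 0, 0, 0, -0.15, -1], [0, 0, 0, 0, 0, -0.07, -1], [0, 0, 0, 0, 0, 0, -1], [0, 0, 0, 0, 0, 0, -1]]])

```text
time_s: 9.85
ee_pos: [448.2, 122.7, 23.3]
ee_rot: [180.0, -0.0, 19.9]
force: [0.9, -0.3, 0.6]
gripper_width: 90.8
gripper_force: 0.0
```

send_rows(targets=[[[0, 0, 0, 0, 0, -0.05, -1], [0, 0, 0, 0, 0, -0.03, -1], [0, 0, 0, 0, 0, -0.015, -1], [0, 0, 0, 0, 0, 0, -1], [0, 0, 0, 0, 0, 0, -1]]])

```text
time_s: 10.35
ee_pos: [447.6, 123.1, 4.1]
ee_rot: [180.0, -0.0, 20.0]
force: [0.1, 0.7, 0.2]
gripper_width: 91.1
gripper_force: 0.0
```

send_rows(targets=[[[0, 0, 0, 0, 0, 0, 1], [0, 0, 0, 0, 0, 0, 1], [0, 0, 0, 0, 0, 0, 1], [0, 0, 0, 0, 0, 0, 1], [0, 0, 0, 0, 0, 0, 1], [0, 0, 0, 0, 0, 0, 1], [0, 0, 0, 0, 0, 0, 1], [0, 0, 0, 0, 0, 0, 1], [0, 0, 0, 0, 0, 0, 1], [0, 0, 0, 0, 0, 0, 1]]], grip_force=15)

```text
time_s: 11.35
ee_pos: [447.5, 123.1, 4.0]
ee_rot: [180.0, 0.0, 20.0]
force: [0.2, 0.1, 0.4]
gripper_width: 15.9
gripper_force: 15.0
```

send_rows(targets=[[[0, 0, 0, 0, 0, 0.05, 1], [0, 0, 0, 0, 0, 0.1, 1], [0, 0, 0, 0, 0, 0.18, 1], [0, 0, 0, 0, 0, 0.18, 1], [0, 0, 0, 0, 0, 0.18, 1], [0, 0, 0, 0, 0, 0.18, 1], [0, 0, 0, 0, 0, 0.18, 1], [0, 0, 0, 0, 0, 0.1, 1], [0, 0, 0, 0, 0, 0, 1], [0, 0, 0, 0, 0, 0, 1]]])

```text
time_s: 12.35
ee_pos: [447.0, 122.9, 233.9]
ee_rot: [180.0, 0.0, 20.0]
force: [0.2, 0.3, -0.6]
gripper_width: 15.4
gripper_force: 15.0
```

send_rows(targets=[[[0, 0, -0.0128, 0.05, -0.165, 0, 1], [0, 0, -0.0128, 0.05, -0.165, 0, 1], [0, 0, -0.0128, 0.05, -0.165, 0, 1], [0, 0, -0.0128, 0.05, -0.165, 0, 1], [0, 0, -0.0128, 0.05, -0.165, 0, 1], [0, 0, -0.0128, 0.05, -0.165, 0, 1], [0, 0, -0.0128, 0.05, -0.165, 0, 1], [0, 0, -0.0128, 0.05, -0.165, 0, 1], [0, 0, -0.0128, 0.05, -0.165, 0, 1], [0, 0, -0.0128, 0.05, -0.165, 0, 1], [0, 0, -0.0128, 0.05, -0.165, 0, 1], [0, 0, -0.0128, 0.05, -0.165, 0, 1]]])

```text
time_s: 13.55
ee_pos: [566.7, -273.9, 231.5]
ee_rot: [-179.9, 0.2, 6.1]
force: [0.6, 0.1, -0.2]
gripper_width: 15.3
gripper_force: 15.0
```

send_rows(targets=[[[0, 0, 0, 0, 0, 0, 1], [0, 0, 0, 0, 0, 0, 1]]])

```text
time_s: 13.75
ee_pos: [566.5, -272.9, 231.5]
ee_rot: [-179.8, 0.2, 6.1]
force: [0.2, 0.2, -0.2]
gripper_width: 15.7
gripper_force: 15.0
```

Lower from 231 to about 15.

send_rows(targets=[[[0, 0, 0, 0, 0, -0.15, 1], [0, 0, 0, 0, 0, -0.18, 1], [0, 0, 0, 0, 0, -0.18, 1], [0, 0, 0, 0, 0, -0.18, 1], [0, 0, 0, 0, 0, -0.18, 1], [0, 0, 0, 0, 0, -0.12, 1], [0, 0, 0, 0, 0, -0.07, 1], [0, 0, 0, 0, 0, -0.03, 1], [0, 0, 0, 0, 0, 0, 1], [0, 0, 0, 0, 0, 0, 1]]])

```text
time_s: 14.75
ee_pos: [568.4, -273.1, 17.3]
ee_rot: [179.9, -0.1, 6.2]
force: [0.4, 0.3, 1.1]
gripper_width: 15.3
gripper_force: 15.0
```

```bash
python3 - <<'E'
from h import *
im,_=optics.grab_frame("scene")
cv2.imwrite("pics/g4.png",cv2.resize(im[170:320,330:510],None,fx=4,fy=4,interpolation=cv2.INTER_CUBIC)[:,:,::-1])
E
```

```text
(no output)
```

View pics/g4.png

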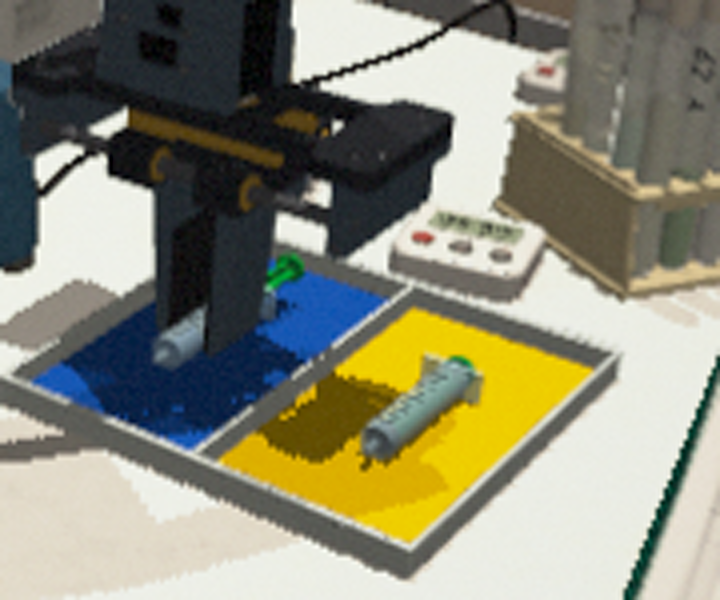

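The syringe is level over blue with its plunger out (disc at crop (288,270)) and clear of the walls; lowering the last 10 mm.

send_rows(targets=[[[0, 0, 0, 0, 0, -0.025, 1], [0, 0, 0, 0, 0, -0.015, 1], [0, 0, 0, 0, 0, -0.01, 1], [0, 0, 0, 0, 0, 0, 1], [0, 0, 0, 0, 0, 0, 1]]])

```text
time_s: 15.3
ee_pos: [567.5, -273.0, 6.9]
ee_rot: [180.0, -0.0, 6.1]
force: [-1.5, 0.4, 4.6]
gripper_width: 15.8
gripper_force: 15.0
```

send_rows(targets=[[[0, 0, 0, 0, 0, 0, 0.5], [0, 0, 0, 0, 0, 0, 0.3], [0, 0, 0, 0, 0, 0, 0.15], [0, 0, 0, 0, 0, 0, 0.15], [0, 0, 0, 0, 0, 0, 0.15], [0, 0, 0, 0, 0, 0, 0.15]]])

```text
time_s: 15.9
ee_pos: [567.5, -272.9, 5.9]
ee_rot: [180.0, 0.0, 6.1]
force: [-0.7, -0.3, -0.1]
gripper_width: 38.7
gripper_force: 0.0
```

send_rows(targets=[[[0, 0, 0, 0, 0, 0.1, 0.15], [0, 0, 0, 0, 0, 0.2, 0.15], [0, 0, 0, 0, 0, 0.2, 0.15], [0, 0, 0, 0, 0, 0.2, 0.15], [0, 0, 0, 0, 0, 0.2, 0.15], [0, 0, 0, 0, 0, 0.2, 0.15], [0, 0, 0, -0.2, 0, 0, 0.15], [0, 0, 0, -0.2, 0, 0, 0.15], [0, 0, 0, -0.2, 0, 0, 0.15], [0, 0, 0, -0.2, 0, 0, 0.15], [0, 0, 0, 0, 0, 0, 0.15], [0, 0, 0, 0, 0, 0, 0.15]]])

```text
time_s: 17.1
ee_pos: [407.4, -273.1, 226.5]
ee_rot: [179.9, -0.1, 6.1]
force: [-0.3, -0.6, -0.1]
gripper_width: 38.6
gripper_force: 0.0
```

```bash
python3 - <<'E'
from h import *
np.set_printoptions(precision=1,suppress=True)
im,_=optics.grab_frame("scene");im2,_=optics.grab_frame("top")
c,s=np.cos(np.radians(6.1)),np.sin(np.radians(6.1))
for n in("scene","top"):
  for o in("pushed_in_syringe_center","drawn_syringe_center"):
    for r in optics.place_of(n,o)[:1]:
      p=atz(n,r["at"],11)[:2]-[585,-320]; print(n,o,r["conf"],"tray xy",c*p[0]+s*p[1],-s*p[0]+c*p[1])
z=lambda im,x,y,w,h,f:cv2.resize(im[y:y+h,x:x+w],None,fx=f,fy=f,interpolation=cv2.INTER_CUBIC)
cv2.imwrite("pics/g5.png",np.hstack([z(im,340,210,150,120,2.6),z(im2,310,120,120,96,3.25)])[:,:,::-1])
E
```

```text
scene pushed_in_syringe_center 0.92 tray xy 4.46524897938063 -47.12151143805636
scene drawn_syringe_center 0.66 tray xy -3.99598109648809 44.66717984220511
top pushed_in_syringe_center 0.71 tray xy 3.8797176235345354 -51.342739151910926
top drawn_syringe_center 0.57 tray xy -10.788624421332518 47.04364121334453
```

View pics/g5.png

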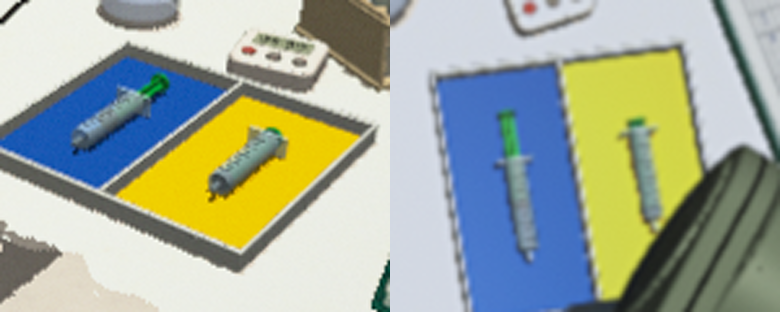

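Both syringes lie flat: the drawn one in blue with its plunger still out, the pushed-in one in yellow. The robot is clear of both.

```bash
python3 -c "
from workcell import env
print(env.job_done())"
```

```text
the job is handed in; nothing more can be done
None
```

I laid the drawn syringe flat in the blue compartment with its plunger still out, laid the pushed-in one flat in the yellow compartment, and handed the job in at about 17 s (no verdict was returned).

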